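# Brush up the cabinet light on its touch band

## Robot

A 6-joint arm with a two-finger parallel gripper is mounted at the origin on the work surface. World frame = base frame: x ahead of the robot, y to its left, z up, the work surface at z = 0. Lengths are in m, angles in rad, forces in N, time in s.
With the tool pointing down it reaches from about 0.375 to 0.975 m from the base axis. Payload 3.8 kg.
Tool frame: the origin (TCP) lies between the finger pads, 19 mm behind the fingertips; this is the grasp point; z points along the fingers, y is the line along which they close (so a half turn about z gives the same grasp; the last joint's range is limited). The gripper opens to 85 mm and grips with 20 to 120 N. Pads are 22 mm wide; open, the fingers measure 114 mm over their backs; the gripper's body (76 mm by 85 mm) begins 54 mm behind the grasp point. The pads swing forward as they close: fully open they stand 13 mm farther back than shut.
Start: joints at [-1.23, 0.264, 1.604, -0, 1.274, -0.037], TCP at [0.249, -0.627, 0.25] pointing down, gripper open.
Joint ranges: [-2.63, 2.63], [-0.94, 2.18], [0.31, 2.57], [-1.31, 4.45], [0, 2.66], [-2.55, 2.55]. Speed limits (rad/s): [2.57, 2.57, 3.14, 3.14, 3.14, 3.14].

## Interface

Orientations are given as a rotation vector (axis times angle).
In Python, from workcell import bot gives the robot as it stands.
- The arm moves only by the tool jog_arm, never from a script. Its argument "motion" is a list of rows, each a list of 5 numbers: the opening, from -1 (shut) to 1 (fully open), then the shift along the tool's x, y, z in mm, then the turn about the tool's z in degrees. In form: [[claw, x, y, z, twist], ...]. A call has 1 to 10 rows; each row shifts and turns the commanded pose from where the row before left it, along the tool's axes as they then stand; what a row does not reach is not made up. A row lasts 1/12 s, in which the tool goes at most 41.7 mm and 7.16 degrees, less where a joint would pass 70% of its speed; a pose out of reach is approached as far as the arm can. A call with a gripper value outside its range is refused whole. The fingers move at their own pace and stop on an object; "force" is the grip in N (left out, the last holds). Time passes only in rows, so rows that do not move let the fingers close. It gives the time, the measured TCP pose, the force, the opening and the grip force at its end, in the units of the state.
- bot.read_state(): the state, without advancing time (a new reading comes with each control period).
- bot.read_camera(name): name is "scene" or "top" or "wrist"; returns (picture, depth): 420x560x3 uint8, red, green, blue; 420x560 float32, m along the optical axis (not along the pixel's ray), 0 where there is no reading.
- bot.get_calibration(name): a dict with "vfov" (degrees; the focal length in pixels is half the picture's height over the tangent of half this angle, whatever the lens; pixels are square), "cx", "cy" (the principal point, pixels), "dist" ([k1, k2, p1, p2, k3] as OpenCV has them; the pictures are not rectified), "rvec" (rotation vector, rad) and "tvec" (3), from world to camera coordinates, as OpenCV has them; the wrist camera has in their place "tool_from_camera" (4x4, takes a point from camera to tool coordinates, whose origin is the TCP and whose axes are the flange's). Camera axes: x right, y down, z forward; pixel columns grow to the right and rows downward; lengths in m; the calibration is good to about 2 mm. A picture is of the moment at which its call begins: read the wrist's pose just before it. get_calibration takes no time and is no camera call.
- bot.finish_job(): hands the job in; it is judged then, once.
The state is a dict: "time": time; "q": joint angles; "joint_vel": joint speeds; "joint_torque": joint torques, N m; "tool_pos": TCP position; "tcp_rot": TCP orientation; "wrist_force": force on the tool from outside, world axes, zero at the start; "torque": the same for the moment, N m; "width": opening from 0.0 (shut) to 1.0 (fully open); "grip_force": force on a finger pad.
Only numpy, scipy, OpenCV 4.12 (cv2) and the standard library are available. Lean on these libraries where they do the work, as an engineer would, in place of code of your own. Each camera call takes 0.05 s, during which the arm holds its last target. There are 200 camera calls.

## Task

Turn up the cabinet light: with closed fingertips pointing down, lightly trace the raised crescent touch band on the round light controller, starting at its narrow end and passing over all seven dots in turn to its wide end. Finish with the fingertips still resting lightly on the largest dot at the wide end; the program ends while holding that touch. Press gently, do not push away or lift the controller, and leave the jar, the two holders and the weight where they stand.

Things in the scene. Friction and masses are not known exactly. Their poses are not given: they have to be found in the camera images.
- controller: round grey light controller, a loose puck 170 mm across and 24 mm high, 0.85 to 1.2 kg, standing on the oak shelf; origin at the centre of its underside, z up. A white crescent touch band stands 9 mm proud on it: a half ring, centre line of radius 58 mm about the puck's z axis, from +x (narrow end) over +y to -x (wide end), top face 33 mm above the shelf
- band (a joint): the touch band, 10 mm wide at its narrow end growing to 26 mm at its wide end, with seven flat black dots growing from 4 to 14 mm across. Value: how far the whole band is pressed down, in m, 0 at rest, 0.007 at its hard stop; sinks evenly wherever touched, starts at about 1 N, reaches 2.5 N at 3 mm and 4.5 N at the stop, springs back
- dot0 (a point): centre of dot 1 of 7 on the band's top face (narrow end, smallest dot); neighbouring dots are 30 mm apart; it sinks with the band
- dot1 (a point): centre of dot 2 of 7 on the band's top face (second dot); neighbouring dots are 30 mm apart; it sinks with the band
- dot2 (a point): centre of dot 3 of 7 on the band's top face (third dot); neighbouring dots are 30 mm apart; it sinks with the band
- dot3 (a point): centre of dot 4 of 7 on the band's top face (middle dot); neighbouring dots are 30 mm apart; it sinks with the band
- dot4 (a point): centre of dot 5 of 7 on the band's top face (fifth dot); neighbouring dots are 30 mm apart; it sinks with the band
- dot5 (a point): centre of dot 6 of 7 on the band's top face (sixth dot); neighbouring dots are 30 mm apart; it sinks with the band
- dot6 (a point): centre of dot 7 of 7 on the band's top face (wide end, largest dot); neighbouring dots are 30 mm apart; it sinks with the band
- jar: clear glass jar with a flip-top lid and wire clasp, 76 mm across, about 90 mm high, 0.32 kg; origin at the centre of its underside; to be left alone
- holder_a: matte black ceramic candle holder, loose, foot 66 mm across, 80 mm high; one of two alike; origin at the centre of its underside; to be left alone
- holder_b: matte black ceramic candle holder, loose, foot 66 mm across, 80 mm high; one of two alike; origin at the centre of its underside; to be left alone
- weight: yellow plastic balloon weight, a 72 mm wide dome with a loop on top, 65 mm high; origin at the centre of its underside; to be left alone
There are look-alikes about, which are no part of the job. Of the things shaped like the controller, the grey one is meant.

How it is judged:
By the outcome, as a careful person would: the job done as asked, in the order asked, and still so for the second after the job is handed in, while the arm keeps its last pose, push and grip.
It also fails if it takes over 43 s, if anything falls off the work surface, if the arm or the gripper's body presses on something with over 40 N, if the wrist force passes 120 N, or if a joint passes its speed limit or range.

## Working session

There is one attempt and no reset: what is moved stays moved. The work goes in short steps, Python scripts to look and compute and a tool call to move; the robot and the scene stay as the last step left them, time stands still between calls to the robot, and variables do not carry over. Pictures are saved under pics/ and viewed, at most 10 in all, crops included, and the job is handed in when it is done.

Besides the shell and the picture viewer there is one more tool, called after ">>>" in YAML: its name, and indented under it one key for each argument. jog_arm: Moves the arm, as the interface text tells. Its arguments: {"type":"object","properties":{"motion":{"type":"array"},"force":{"type":"number"}},"required":["motion"]}

```bash
mkdir -p pics; ls; cat > h.py <<'E'
import numpy as np, cv2, json
from workcell import bot
def cam(name):
    s=bot.read_state(); p,d=bot.read_camera(name); c=bot.get_calibration(name)
    f=210/np.tan(np.radians(c["vfov"])/2)
    K=np.array([[f,0,c["cx"]],[0,f,c["cy"]],[0,0,1]]); D=np.array(c["dist"],float)
    if "rvec" in c:
        R=cv2.Rodrigues(np.array(c["rvec"],float))[0]; t=np.array(c["tvec"],float)
        M=np.eye(4); M[:3,:3]=R.T; M[:3,3]=-R.T@t
    else:
        T=np.eye(4); T[:3,:3]=cv2.Rodrigues(np.array(s["tcp_rot"],float))[0]; T[:3,3]=s["tool_pos"]
        M=T@np.array(c["tool_from_camera"])
    return dict(p=p,d=d,K=K,D=D,M=M,s=s)
def world(c,uv,z=None):
    uv=np.array(uv,float).reshape(-1,1,2)
    n=cv2.undistortPoints(uv,c["K"],c["D"]).reshape(-1,2)
    r=np.c_[n,np.ones(len(n))]
    if z is None:
        i=uv.reshape(-1,2).round().astype(int); k=c["d"][i[:,1],i[:,0]][:,None]
        return (r*k)@c["M"][:3,:3].T+c["M"][:3,3]
    g=r@c["M"][:3,:3].T; o=c["M"][:3,3]
    return o+g*((z-o[2])/g[:,2:3])
def save(n,p): cv2.imwrite("pics/"+n,cv2.cvtColor(p,cv2.COLOR_RGB2BGR))
E
python3 - <<'E'
from h import *
for n in("scene","top"):
    c=cam(n); save(n+".png",c["p"]); np.savez(n+".npz",**{k:c[k] for k in("p","d","K","D","M")})
print(c["s"])
E
```

```text
pics
{'time': 0.05, 'q': array([-1.22987785e+00,  2.64749111e-01,  1.60532417e+00, -5.21610976e-06,
        1.27372504e+00, -3.68763127e-02]), 'joint_vel': array([ 1.16177438e-04, -8.18869921e-04, -3.14464603e-03,  1.96353408e-05,
        2.60696878e-03,  5.92945872e-04]), 'joint_torque': array([ 8.25800598e-04, -5.17023540e+01, -3.68844509e+01, -7.74125988e-05,
        7.07488638e-03, -1.95144956e-06]), 'tool_pos': array([ 0.24877493, -0.62676023,  0.24869163]), 'tcp_rot': array([-3.08356841e+00, -5.89508860e-01,  5.32045658e-04]), 'wrist_force': array([-0.19104679, -0.19377265, -0.18900496]), 'torque': array([ 0.02536896,  0.04933194, -0.01224377]), 'grip_force': 0.0, 'width': 0.9983382990341814}
```

View pics/scene.png

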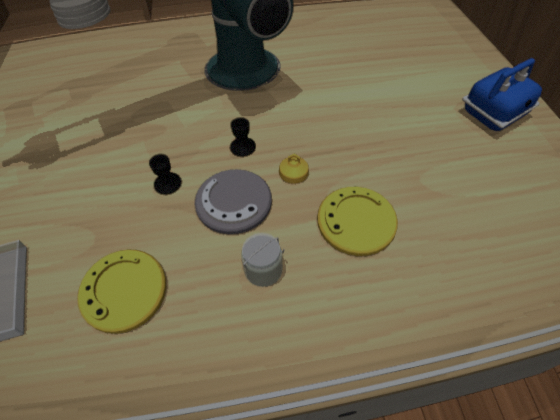

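View pics/top.png

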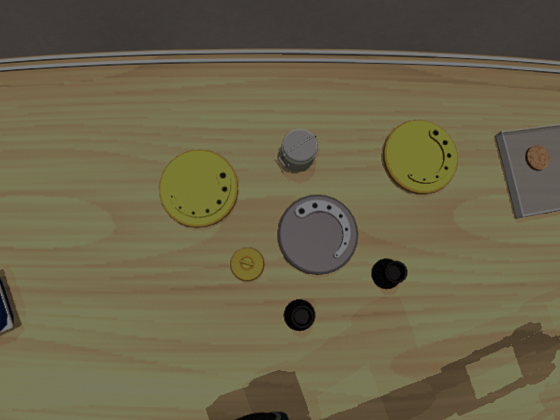

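The scene picture shows the grey puck at (233,200) and yellow look-alikes at (122,290) and (357,220). In the top picture the grey one is at (317,234) and the yellow ones are at (199,188) and (420,157). I choose the grey one, with its narrow end near top (337,255) and its wide end near (301,211). Next I check it in a close crop.

```bash
python3 - <<'E'
from h import *
c=dict(np.load("top.npz"))
save("crop.png",cv2.resize(c["p"][185:285,270:370],None,fx=6,fy=6,interpolation=cv2.INTER_CUBIC))
print(world(c,[[317,234],[301,211],[337,255]],.03).round(3))
print("jar,a,b,weight",world(c,[[298,152],[390,273],[300,315],[247,264]],.06).round(3))
print(world(c,[[317,240]]))
E
```

```text
[[ 0.506 -0.078  0.03 ]
 [ 0.554 -0.046  0.03 ]
 [ 0.462 -0.119  0.03 ]]
jar,a,b,weight [[ 0.673 -0.04   0.06 ]
 [ 0.422 -0.221  0.06 ]
 [ 0.342 -0.038  0.06 ]
 [ 0.443  0.065  0.06 ]]
[[ 0.49365839 -0.07851661  0.02653408]]
```

View pics/crop.png

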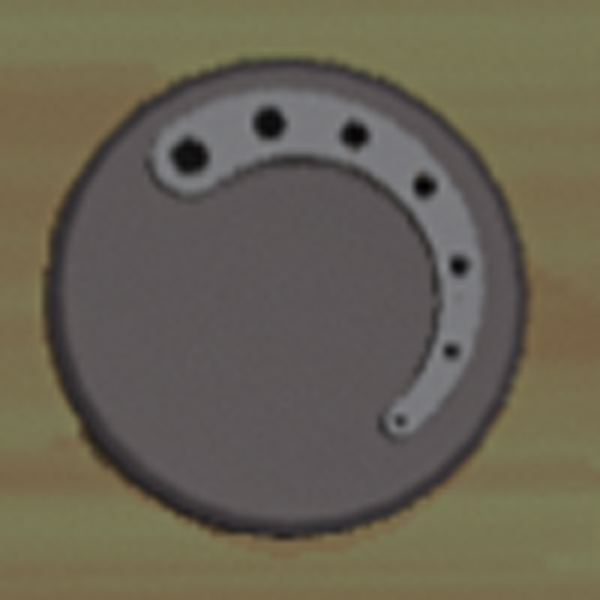

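The crop confirms the grey puck. Its dots in crop pixels, smallest to largest, are (400,421), (451,351), (458,265), (424,186), (355,134), (269,124) and (190,156).

```bash
cat >> h.py <<'E'
from scipy.optimize import least_squares
A=np.radians(np.arange(7)*30); A0=58e-3*np.c_[np.cos(A),np.sin(A)]
def fit(P):
    f=lambda v:(v[:2]+A0@np.array([[np.cos(v[2]),np.sin(v[2])],[-np.sin(v[2]),np.cos(v[2])]])-P)
    r=[least_squares(lambda v:f(v).ravel(),[*P.mean(0),t]) for t in(0,2,4)]
    r=min(r,key=lambda r:r.cost); return r.x,f(r.x)+P,np.abs(f(r.x)).max()
def totool(s,d):
    return cv2.Rodrigues(np.array(s["tcp_rot"],float))[0].T@np.array(d)*1000
E
python3 - <<'E'
from h import *
c=dict(np.load("top.npz"))
q=np.array([(400,421),(451,351),(458,265),(424,186),(355,134),(269,124),(190,156)])
uv=(q+.5)/6-.5+[270,185]
v,m,e=fit(world(c,uv,.033)[:,:2]); print(v,e); print(m.round(4))
s=bot.read_state(); print(cv2.Rodrigues(s["tcp_rot"])[0].round(3))
print(totool(s,[*(v[:2]-s["tool_pos"][:2]),0]), totool(s,[*(m[0]-s["tool_pos"][:2]),0]))
print(bot.get_calibration("wrist"))
E
```

```text
[ 0.50841535 -0.08159858 -2.49049589] 0.0003926483702358652
[[ 0.4623 -0.1168]
 [ 0.486  -0.1351]
 [ 0.5158 -0.1391]
 [ 0.5436 -0.1277]
 [ 0.5619 -0.104 ]
 [ 0.5659 -0.0742]
 [ 0.5545 -0.0464]]
[[ 0.929  0.369 -0.001]
 [ 0.369 -0.929  0.002]
 [ 0.    -0.002 -1.   ]]
[ 442.429462   -410.99254645    0.90317523] [ 386.58288734 -395.33500409    0.86488275]
{'vfov': 65.03238974111993, 'cx': 282.3347011050763, 'cy': 208.87982625386076, 'dist': array([0.01712565, 0.        , 0.        , 0.        , 0.        ]), 'tool_from_camera': array([[ 1.24696462e-03, -9.60328484e-01, -2.78868513e-01,
         7.08590231e-02],
       [ 9.99999029e-01,  1.37098785e-03, -2.49706459e-04,
         1.08875467e-03],
       [ 6.22125568e-04, -2.78867931e-01,  9.60329261e-01,
        -1.24751503e-01],
       [ 0.00000000e+00,  0.00000000e+00,  0.00000000e+00,
         1.00000000e+00]])}
```

>>> jog_arm:
  motion:
    - [-1, 10, -10, 0, 0]
    - [-1, 22, -20, 0, 0]
    - [-1, 24, -22, 0, 0]
    - [-1, 24, -22, 0, 0]
    - [-1, 24, -22, 0, 0]
    - [-1, 24, -22, 0, 0]
    - [-1, 24, -22, 0, 0]
    - [-1, 24, -22, 0, 0]
    - [-1, 24, -22, 0, 0]
    - [-1, 24, -22, 0, 0]
  force: 30

```text
time: 0.93
tool_pos: [0.3813, -0.3507, 0.2497]
tcp_rot: [-3.085, -0.59, 0.0]
wrist_force: [1.6, 0.0, -0.3]
width: 0.001
grip_force: 0.0
```

>>> jog_arm:
  motion:
    - [-1, 24, -22, 0, 0]
    - [-1, 24, -22, 0, 0]
    - [-1, 24, -22, 0, 0]
    - [-1, 24, -22, 0, 0]
    - [-1, 24, -22, 0, 0]
    - [-1, 24, -22, 0, 0]
    - [-1, 24, -22, 5, 0]
    - [-1, 24, -22, 5, 0]
    - [-1, 18, -20, 0, 0]
    - [-1, 0, 0, 0, 0]

```text
time: 1.77
tool_pos: [0.5044, -0.0889, 0.2393]
tcp_rot: [-3.082, -0.596, 0.0]
wrist_force: [-1.4, 0.2, 0.0]
width: 0.002
grip_force: 0.0
```

```bash
python3 - <<'E'
from h import *
c=cam("wrist"); save("w1.png",c["p"]); np.savez("w1.npz",**{k:c[k] for k in("p","d","K","D","M")})
s=c["s"]; print(s["time"],s["tool_pos"],s["tcp_rot"],s["width"],s["wrist_force"])
E
```

```text
1.7667 [ 0.50439813 -0.08885137  0.23926278] [-3.08167337e+00 -5.95822753e-01  1.24576021e-04] 0.0017529333519273574 [-1.42319545  0.19823448  0.02213572]
```

View pics/w1.png

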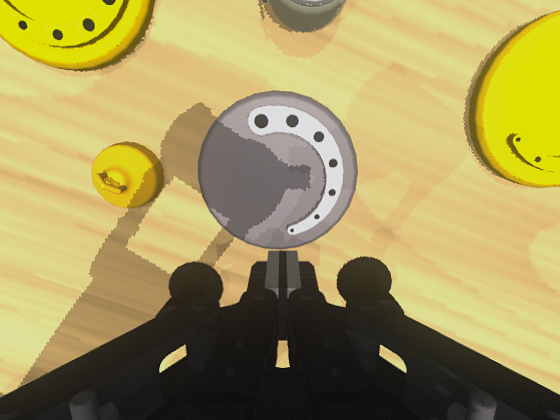

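The wrist view shows the grey puck at (278,170). Its dots run from (292,230) (smallest) past (333,163) to (261,121) (largest), and the closed fingertips are at (283,255). I refine the dot centres and plan the tool-frame path from them.

```bash
python3 - <<'E'
from h import *
c=dict(np.load("w1.npz")); g=cv2.cvtColor(c["p"],cv2.COLOR_RGB2GRAY).astype(float)
uv=[]
for x,y in[(292,230),(318,216),(333,191),(333,163),(319,136),(292,121),(261,121)]:
    r=8 if y<140 else 6
    if y>210: r=4
    w=g[y-r:y+r+1,x-r:x+r+1]; yy,xx=np.mgrid[-r:r+1,-r:r+1]; k=np.clip(.7*np.median(w)-w,0,None)*(np.hypot(xx,yy)<=r)
    uv.append((x+(k*xx).sum()/k.sum(),y+(k*yy).sum()/k.sum()))
print(np.round(uv,1).tolist()); print("z",world(c,np.array(uv))[:,2].round(4))
v,m,e=fit(world(c,uv,.033)[:,:2]); print(v,e); print(m.round(4))
np.save("dots.npy",m); s=bot.read_state()
print("tool steps",[totool(s,[*d,0])[:2].round(1).tolist() for d in np.diff(np.r_[s["tool_pos"][None,:2],m],axis=0)])
print("z to go to tip .033",s["tool_pos"][2]-.019-.033)
E
```

```text
[[291.7, 230.0], [316.5, 216.4], [331.6, 192.1], [332.6, 162.8], [318.3, 136.4], [291.8, 120.6], [260.2, 121.5]]
z [0.034  0.0345 0.0343 0.0342 0.035  0.0351 0.0337]
[ 0.50939991 -0.08135119 -2.486922  ] 0.0003784844174318236
[[ 0.4634 -0.1167]
 [ 0.4872 -0.1349]
 [ 0.517  -0.1389]
 [ 0.5447 -0.1274]
 [ 0.563  -0.1035]
 [ 0.5669 -0.0738]
 [ 0.5554 -0.046 ]]
tool steps [[-47.2, 8.8], [15.3, 25.8], [26.2, 14.7], [30.0, -0.3], [25.8, -15.3], [14.7, -26.2], [-0.3, -30.0]]
z to go to tip .033 0.18745569936674028
```

>>> jog_arm:
  motion:
    - [-1, -7, 1, 10, 0]
    - [-1, -8, 2, 20, 0]
    - [-1, -8, 2, 25, 0]
    - [-1, -8, 1, 25, 0]
    - [-1, -8, 2, 25, 0]
    - [-1, -8, 1, 25, 0]
    - [-1, 0, 0, 20, 0]
    - [-1, 0, 0, 15, 0]
    - [-1, 0, 0, 8, 0]
    - [-1, 0, 0, 0, 0]

```text
time: 2.65
tool_pos: [0.4608, -0.1198, 0.0646]
tcp_rot: [-3.084, -0.587, 0.007]
wrist_force: [-0.2, -0.4, 0.8]
width: 0.003
grip_force: 0.0
```

```bash
python3 - <<'E'
from h import *
c=cam("wrist"); save("w2.png",c["p"])
s=c["s"]; m=np.load("dots.npy"); print(s["time"],s["tool_pos"],s["tcp_rot"],s["wrist_force"])
print(totool(s,[*(m[0]-s["tool_pos"][:2]),.033+.019-s["tool_pos"][2]]))
E
```

```text
2.65 [ 0.46075719 -0.11976098  0.06460794] [-3.08415342 -0.58675077  0.00705441] [-0.22511484 -0.42550078  0.75797797]
[ 3.63695459 -1.87350023 12.59893627]
```

View pics/w2.png

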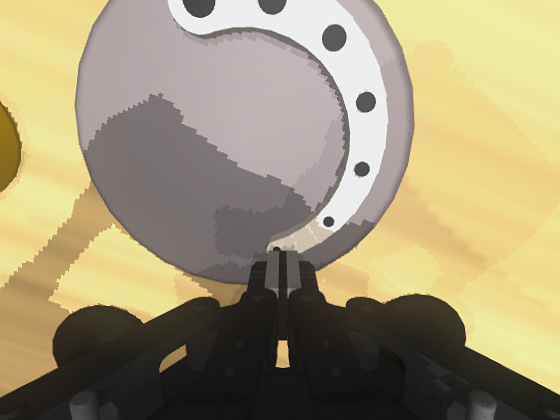

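The fingertips at (283,252) hover just short of dot 1 at (277,248). That matches the computed correction of +3.6 and -1.9 mm. I correct and descend slowly.

>>> jog_arm:
  motion:
    - [-1, 1.8, -1, 2, 0]
    - [-1, 1.8, -0.9, 3, 0]
    - [-1, 0, 0, 3, 0]
    - [-1, 0, 0, 1, 0]
    - [-1, 0, 0, 0, 0]
    - [-1, 0, 0, 0, 0]
    - [-1, 0, 0, 0, 0]
    - [-1, 0, 0, 0, 0]

```text
time: 3.37
tool_pos: [0.4665, -0.1162, 0.0581]
tcp_rot: [3.086, 0.59, 0.0]
wrist_force: [0.5, 0.1, -1.3]
width: 0.002
grip_force: 0.0
```

```bash
python3 - <<'E'
from h import *
s=bot.read_state(); m=np.load("dots.npy"); print(s["tool_pos"],s["tcp_rot"],s["wrist_force"])
print(totool(s,[*(m[0]-s["tool_pos"][:2]),.033+.019-s["tool_pos"][2]]))
E
```

```text
[ 0.46650617 -0.11623526  0.05813984] [3.08553196e+00 5.90146634e-01 3.95599501e-04] [ 0.47886164  0.06790226 -1.33625601]
[-3.05562821 -0.74895147  6.13902397]
```

>>> jog_arm:
  motion:
    - [-1, -1.5, -0.4, 1, 0]
    - [-1, -1.5, -0.3, 1, 0]
    - [-1, 0, 0, 1, 0]
    - [-1, 0, 0, 0, 0]
    - [-1, 0, 0, 0, 0]
    - [-1, 0, 0, 0, 0]
    - [-1, 0, 0, 0, 0]
    - [-1, 0, 0, 0, 0]

```text
time: 4.03
tool_pos: [0.4634, -0.1167, 0.055]
tcp_rot: [3.086, 0.59, 0.0]
wrist_force: [0.9, 0.8, 0.5]
width: -0.0
grip_force: 0.0
```

>>> jog_arm:
  motion:
    - [-1, 0, 0, 0, 0]
    - [-1, 0, 0, 0, 0]

```text
time: 4.2
tool_pos: [0.4634, -0.1167, 0.055]
tcp_rot: [3.086, 0.59, 0.0]
wrist_force: [0.7, -0.2, 0.3]
width: 0.004
grip_force: 0.0
```

```bash
python3 - <<'E'
from h import *
c=cam("wrist"); save("w3.png",c["p"][120:300,180:400].repeat(3,0).repeat(3,1))
s=bot.read_state(); m=np.load("dots.npy"); print(s["tool_pos"],s["tcp_rot"],s["wrist_force"])
print(totool(s,[*(m[0]-s["tool_pos"][:2]),.033+.019-s["tool_pos"][2]]))
E
```

```text
[ 0.4633669  -0.11670163  0.05500337] [3.08569766e+00 5.89914837e-01 9.14737651e-05] [ 0.30175944 -0.11691292  0.4902566 ]
[ 0.03537006 -0.02292201  3.0033671 ]
```

View pics/w3.png

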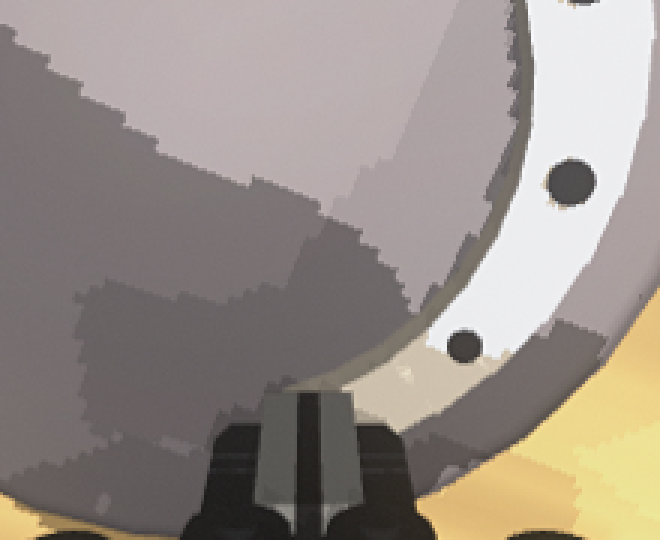

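The fingertips now cover dot 1 and hover about 3 mm above it. I lower them gently and average the force.

>>> jog_arm:
  motion:
    - [-1, 0, 0, 1, 0]
    - [-1, 0, 0, 1, 0]
    - [-1, 0, 0, 1, 0]
    - [-1, 0, 0, 0.5, 0]
    - [-1, 0, 0, 0.5, 0]
    - [-1, 0, 0, 0.5, 0]
    - [-1, 0, 0, 0.5, 0]
    - [-1, 0, 0, 0, 0]
    - [-1, 0, 0, 0, 0]

```text
time: 5.0
tool_pos: [0.4633, -0.1167, 0.05]
tcp_rot: [-3.086, -0.59, 0.0]
wrist_force: [-0.9, -0.1, 1.0]
width: 0.002
grip_force: 0.9
```

```bash
cat >> h.py <<'E'
def force(n=12):
    F=[]
    for _ in range(n): bot.read_camera("wrist"); F.append(bot.read_state()["wrist_force"])
    F=np.array(F); s=bot.read_state(); print(s["time"],s["tool_pos"].round(4),"F",F.mean(0).round(2),"sd",F.std(0).round(2))
E
python3 - <<'E'
from h import *
force()
E
```

```text
5.6 [ 0.4633 -0.1167  0.05  ] F [-1.12  0.33  1.77] sd [0.4  0.44 0.5 ]
```

Contact is confirmed at about 1.8 N, a press of roughly 2 mm. I trace the arc in 5° steps.

>>> jog_arm:
  motion:
    - [-1, 0, 0, 0.4, 0]
    - [-1, 1.58, 4.81, 0, 0]
    - [-1, 1.99, 4.65, 0, 0]
    - [-1, 2.39, 4.46, 0, 0]
    - [-1, 2.77, 4.23, 0, 0]
    - [-1, 3.13, 3.98, 0, 0]
    - [-1, 3.46, 3.69, 0, 0]
    - [-1, 0, 0, 0, 0]
    - [-1, 0, 0, 0, 0]

```text
time: 6.35
tool_pos: [0.4885, -0.1357, 0.05]
tcp_rot: [3.084, 0.59, 0.003]
wrist_force: [1.4, -1.5, 2.5]
width: -0.005
grip_force: 0.9
```

```bash
python3 - <<'E'
from h import *
force(8); s=bot.read_state(); m=np.load("dots.npy"); print(totool(s,[*(m[1]-s["tool_pos"][:2]),0]))
c=cam("top"); save("t2.png",cv2.resize(c["p"][185:285,270:370],None,fx=5,fy=5,interpolation=cv2.INTER_CUBIC))
c=cam("wrist"); save("w4.png",c["p"])
E
```

```text
6.75 [ 0.4873 -0.1351  0.0498] F [ 1.6  -0.69  2.03] sd [0.35 0.48 0.38]
[-4.53247327e-02 -1.76502247e-01 -1.06597040e-04]
```

View pics/w4.png

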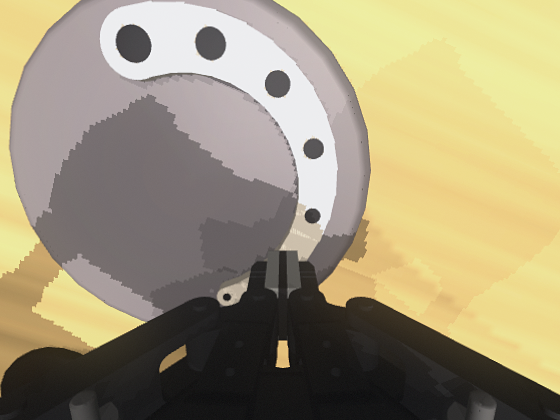

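The fingertips at (284,255) cover dot 2, dot 1 is uncovered at (227,297), and dot 3 lies ahead at (312,216). I check for puck drift while continuing.

>>> jog_arm:
  motion:
    - [-1, 3.77, 3.37, 0, 0]
    - [-1, 4.05, 3.03, 0, 0]
    - [-1, 4.3, 2.67, 0, 0]
    - [-1, 4.52, 2.28, 0, 0]
    - [-1, 4.7, 1.88, 0, 0]
    - [-1, 4.84, 1.46, 0, 0]
    - [-1, 0, 0, 0, 0]
    - [-1, 0, 0, 0, 0]
    - [-1, 0, 0, 0, 0]

```text
time: 7.6
tool_pos: [0.5179, -0.1392, 0.05]
tcp_rot: [3.085, 0.59, 0.003]
wrist_force: [1.6, -0.8, 1.1]
width: 0.005
grip_force: 0.9
```

```bash
cat >> h.py <<'E'
def check(i,js):
    force(5); c=cam("wrist"); s=c["s"]; m=np.load("dots.npy"); print("to dot",totool(s,[*(m[i]-s["tool_pos"][:2]),0])[:2].round(2))
    g=cv2.cvtColor(c["p"],cv2.COLOR_RGB2GRAY); W=np.linalg.inv(c["M"])
    for j in js:
        X=np.array([*m[j],.031])
        uv=cv2.projectPoints(X[None],cv2.Rodrigues(W[:3,:3])[0],W[:3,3],c["K"],c["D"])[0].ravel()
        x,y=uv.round().astype(int); r=22
        if not(r<=x<560-r and r<=y<420-r): continue
        b=(g[y-r:y+r+1,x-r:x+r+1]<110).astype(np.uint8); n,l,st,ce=cv2.connectedComponentsWithStats(b)
        k=l[r,r]
        if k==0: print(j,"no dot");continue
        q=[ce[k][0]+x-r,ce[k][1]+y-r]; print("dot",j,"drift mm",((world(c,[q],.031)[0]-X)[:2]*1000).round(2),"area",st[k][4])
E
python3 - <<'E'
from h import *
check(2,[3,4,5,6])
E
```

```text
7.85 [ 0.5171 -0.1392  0.0499] F [ 2.02 -0.53  1.92] sd [0.26 0.51 0.19]
to dot [-0.02 -0.36]
dot 3 drift mm [-0.07 -0.29] area 279
dot 4 drift mm [ 0.25 -0.08] area 433
dot 5 drift mm [0.42 0.17] area 660
dot 6 drift mm [0.39 0.38] area 877
```

Drift is under 0.5 mm and the force is about 2 N. I go on to dots 4 and 5.

>>> jog_arm:
  motion:
    - [-1, 4.95, 0.8, 0, 0]
    - [-1, 5.02, 0.5, 0, 0]
    - [-1, 5.06, 0.1, 0, 0]
    - [-1, 5.05, -0.3, 0, 0]
    - [-1, 5.01, -0.72, 0, 0]
    - [-1, 4.93, -1.16, 0, 0]
    - [-1, 0, 0, 0, 0]
    - [-1, 0, 0, 0, 0]
    - [-1, 0, 0, 0, 0]

```text
time: 8.65
tool_pos: [0.5452, -0.127, 0.0498]
tcp_rot: [3.085, 0.59, 0.002]
wrist_force: [1.2, 0.3, 2.0]
width: -0.002
grip_force: 1.0
```

```bash
python3 - <<'E'
from h import *
check(3,[4,5,6])
E
```

```text
8.9 [ 0.5447 -0.1274  0.0498] F [1.06 0.73 2.02] sd [0.45 0.35 0.25]
to dot [0.02 0.01]
dot 4 drift mm [-0.   -0.23] area 380
dot 5 drift mm [ 0.19 -0.01] area 551
dot 6 drift mm [0.18 0.34] area 740
```

>>> jog_arm:
  motion:
    - [-1, 4.81, -1.58, 0, 0]
    - [-1, 4.65, -1.99, 0, 0]
    - [-1, 4.46, -2.39, 0, 0]
    - [-1, 4.23, -2.77, 0, 0]
    - [-1, 3.98, -3.13, 0, 0]
    - [-1, 3.69, -3.46, 0, 0]
    - [-1, 0, 0, 0, 0]
    - [-1, 0, 0, 0, 0]
    - [-1, 0, 0, 0, 0]

```text
time: 9.7
tool_pos: [0.5632, -0.103, 0.0497]
tcp_rot: [-3.085, -0.59, -0.001]
wrist_force: [1.0, 1.6, 1.8]
width: 0.001
grip_force: 1.0
```

```bash
python3 - <<'E'
from h import *
check(4,[5,6,0,1,2])
E
```

```text
9.95 [ 0.5628 -0.1035  0.0497] F [0.55 1.6  2.21] sd [0.16 0.3  0.28]
to dot [0.11 0.11]
dot 5 drift mm [ 0.12 -0.26] area 495
dot 6 drift mm [0.16 0.12] area 616
dot 2 drift mm [-0.06 -0.22] area 2024
```

>>> jog_arm:
  motion:
    - [-1, 3.4, -3.7, 0, 0]
    - [-1, 3.05, -4, 0, 0]
    - [-1, 2.7, -4.25, 0, 0]
    - [-1, 2.3, -4.5, 0, 0]
    - [-1, 1.9, -4.7, 0, 0]
    - [-1, 1.46, -4.84, 0, 0]
    - [-1, 0, 0, 0, 0]
    - [-1, 0, 0, 0, 0]
    - [-1, 0, 0, 0, 0]

```text
time: 10.75
tool_pos: [0.5669, -0.0732, 0.0495]
tcp_rot: [-3.085, -0.59, 0.0]
wrist_force: [-0.2, 1.5, 1.9]
width: 0.002
grip_force: 1.1
```

```bash
python3 - <<'E'
from h import *
check(5,[6])
E
```

```text
11.0 [ 0.5669 -0.0739  0.0495] F [0.31 1.62 1.99] sd [0.2  0.58 0.86]
to dot [ 0.08 -0.09]
dot 6 drift mm [ 0.25 -0.25] area 585
```

>>> jog_arm:
  motion:
    - [-1, 1.03, -4.95, 0, 0]
    - [-1, 0.6, -5.02, 0, 0]
    - [-1, 0.16, -5.06, 0, 0]
    - [-1, -0.28, -5.05, 0, 0]
    - [-1, -0.72, -5.01, 0, 0]
    - [-1, -1.16, -4.93, 0, 0]
    - [-1, 0, 0, 0, 0]
    - [-1, 0, 0, 0, 0]
    - [-1, 0, 0, 0, 0]

```text
time: 11.8
tool_pos: [0.555, -0.0456, 0.0494]
tcp_rot: [-3.085, -0.59, 0.002]
wrist_force: [-0.7, 1.2, 1.9]
width: -0.002
grip_force: 1.1
```

```bash
python3 - <<'E'
from h import *
check(6,[4,5])
c=cam("wrist"); save("w5.png",c["p"])
E
```

```text
12.05 [ 0.5553 -0.0461  0.0494] F [-0.61  1.49  2.  ] sd [0.42 0.56 0.47]
to dot [ 0.15 -0.03]
dot 4 drift mm [ 0.23 -0.51] area 317
dot 5 drift mm [ 0.33 -0.52] area 462
```

View pics/w5.png

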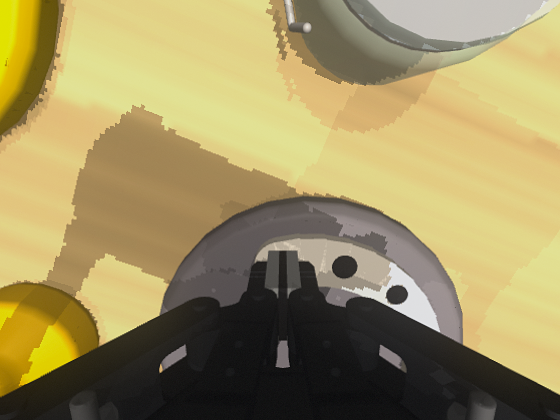

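The fingertips at (283,255) rest on the largest dot at the wide end with about 2 N. Dots 5 and 6 show at (397,294) and (344,266), and the jar and weight stand clear. I hand in while holding the touch.

```bash
python3 -c "from workcell import bot; print(bot.finish_job())"
```

```text
the job is handed in; nothing more can be done
None
```

I traced all seven dots on the grey controller from the narrow end to the wide end at about 2 N, with about half a millimetre of measured drift, and handed the job in at about 12 s with the fingertips resting on the largest dot; the verdict was not shown.

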